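Bond two grip pads on an L-bracket with a sprung lever press

ROBOT

A 6-joint arm with a two-finger parallel gripper is mounted at the origin on the work surface. World frame = base frame: x ahead of the robot, y to its left, z up, the work surface at z = 0. Lengths are in m, angles in degrees, forces in N, time in s.
With the tool pointing down it reaches from about 0.4 to 0.825 m from the base axis. Payload 7 kg.
Tool frame: the origin (TCP) lies midway between the tips of the shut fingers; the grasp point (between the pads) lies 19 mm behind it (ctrl.hold_point_z is the distance from the TCP to the grasp point, in m); z points along the fingers, y is the line along which they close (so a half turn about z gives the same grasp; the last joint's range is limited). The gripper opens to 88 mm and grips with 3 to 60 N. Pads are 19 mm wide; open, the fingers measure 130 mm over their backs; the gripper's body (78 mm by 193 mm) begins 47 mm behind the grasp point.
Start: joints at [-55.056, 20.546, 0.682, 0, -70.136, -16.507], TCP at [0.213, -0.64, 0.227] pointing down, gripper open.
Joint ranges: [-176.03, 176.03], [-82.01, 121.73], [-58.28, 71.71], [-173.87, 95.51], [-174.79, -0.11], [-173.66, 173.66]. Speed limits (degrees/s): [136.94, 136.94, 172.46, 180, 180, 180].

INTERFACE

Orientations are given as [roll, pitch, yaw] about the fixed x, y, z axes, in that order (R = Rz(yaw) Ry(pitch) Rx(roll)).
In Python, from plant import ctrl gives the robot as it stands.
- The arm moves only by the tool apply_moves, never from a script. Its argument "deltas" is a list of rows, each an object with "fingers": the finger opening in mm, from 0 to 87.6; "delta_pos": the shift along the tool's x, y, z in mm, a list of three; "angular": the turn, a rotation vector about the tool's x, y, z in degrees, a list of three. A call has 1 to 10 rows; each row is the pose to reach, as a shift and turn from the pose commanded when the call began, along the tool's axes at that moment; what a row does not reach only later rows make up. A row lasts 1/10 s, in which the tool goes at most 50 mm and 8.59 degrees, less where a joint would pass 70% of its speed; a pose out of reach is approached as far as the arm can. A call with a gripper value outside its range is refused whole. The fingers move at their own pace and stop on an object; the grip force is fixed at half the most. Time passes only in rows, so rows that repeat a pose let the fingers close. It gives the time, the measured TCP pose, the force, the opening and the grip force at its end, in the units of the state.
- ctrl.get_obs(): the state, without advancing time (a new reading comes with each control period).
- ctrl.snapshot(name): name is "scene" or "top" or "wrist"; returns the picture (400x640x3 uint8, red, green, blue); there is no depth.
- ctrl.camera_params(name): a dict with "fx", "fy", "cx", "cy" (pixels), "cam_to_world" (4x4, takes a point from camera to world coordinates); the wrist camera has in their place "mount" (4x4, takes a point from camera to tool coordinates, whose origin is the TCP and whose axes are the flange's). Camera axes: x right, y up, looking along -z (the intrinsics and any distortion apply to the point x, -y, -z); pixel columns grow to the right and rows downward; lengths in m; the calibration is good to about 2 mm. The wrist camera is an equidistant fisheye: a pixel r from the principal point sees the ray r / f radians off the axis. A picture is of the moment at which its call begins: read the wrist's pose just before it. camera_params takes no time and is no camera call.
- ctrl.close_job(): hands the job in; it is judged then, once.
The state is a dict: "clock": time; "joint_pos": joint angles; "qvel": joint speeds; "tau": joint torques, N m; "tool_pos": TCP position; "orientation": TCP orientation; "force": force on the tool from outside, world axes, zero at the start; "moment": the same for the moment, N m; "opening": finger opening in m; "gripper_force": force on a finger pad.
Only numpy, scipy, OpenCV 4.12 (cv2) and the standard library are available. Lean on these libraries where they do the work, as an engineer would, in place of code of your own. Each camera call takes 0.05 s, during which the arm holds its last target. There are 200 camera calls.

TASK

Two rubber grip pads have been glued on the aluminium L-bracket and need bonding in the lever press. Lay the bracket on the press bed with the pad at its free end under the ram, pull the lever down until the foot bears firmly on the pad, without forcing it, hold it there for a full second and ease the lever all the way back up under control; then slide the bracket further in and do the same for the other pad. Leave the bracket lying on the bed with that second pad under the raised ram, and leave everything else where it is.

Things in the scene. Friction and masses are not known exactly. Their poses are not given: they have to be found in the camera images.
- press: Grey bench lever press fixed to the table. Origin on the table top straight under the vertical ram axis. +x is the feed direction (away from the robot); +y points to its column, 65 to 110 mm from the ram axis, 230 mm tall, on a foot 150 mm long in x. The -y side is open. The head reaches 28 mm either side of the ram axis in x; underside of the ram guide 120 mm up.
- lever_pivot (a point): Lever pivot, axis along the press's x, at y = +55 mm, 200 mm above the table. The lever runs from here over the ram to the -y side and swings in the plane x = 0 of the press. The ram goes down 55 mm per rad of lever. Under it hangs a round steel foot 24 mm across.
- ram_guide (a point): Centre of the guide's underside, on the ram axis, 120 mm up. The foot below is set by a screw, differently each time: lever up, it hangs 16 to 30 mm over a pad on the bed and so meets it at 0.29 to 0.55 rad. It is sprung: 15 N on meeting the pad, then 3 N more per mm of ram travel up to 45 N, then solid. A pad bonds at 25 N or more, 35 to 40 N is right, over 60 N ruins it.
- bed: Plain aluminium bed of the press, a flat bar 270 mm long (x from -175 to +95 mm from the ram axis), 70 mm wide, top 50 mm above the table; no rails. Origin on the table under the ram axis, same axes as the press.
- strike (a point): Point on the bed's top surface straight under the ram axis: the pad being pressed must be centred here (within about 10 mm).
- lever (a joint): Angle of the lever in rad: 0 = fully up (its rest stop, arm rising 0.38 rad above level towards its free end), growing as the free end goes down, 0.38 = level, mechanical limit 0.8. A return spring drives it back to 0; let go, it flies up. Easing it back means slower than about 2 rad/s (0.5 m/s at the grip).
- lever_grip (a point): Middle of the lever's black rubber grip, on its axis, 250 mm from the pivot; the grip is a round bar 26 mm thick reaching from 170 to 290 mm from the pivot, ending in a ball. Lever up: 293 mm high. Pushed straight down here the free lever takes 4 to 8 N, growing with angle; with 35 to 40 N on the pad it is 14 to 17 N in all. Push it with closed fingertips or grasp it.
- bracket: Aluminium L-bracket, about 0.2 kg, lying on its long leg. Origin on its underside below the middle of the upright leg. Long leg 40 mm wide, 8 mm thick, along +x to 180 mm; upright leg 40 mm wide (y), 8 mm thick (x), 65 mm tall. Grip the upright leg across its 40 mm. On the bed its +x goes along the press's +x, upright leg towards the robot.
- pad_end (a point): Centre of the top of the black rubber pad at the bracket's free end: 32 mm square, 3 mm thick, 155 mm from the upright leg, top 11 mm above the bracket's underside. Pressed first.
- pad_near (a point): Centre of the top of the second pad, same size, 100 mm from the upright leg. Pressed second.
- lens: Bystander: black zoom lens standing upright, 78 mm across, 128 mm tall; origin under its centre.
- hood: Bystander: black lens hood, ring 86 mm across, 48 mm tall; origin under its centre.
- filter_case: Bystander: grey flat filter case 85 x 85 x 18 mm; origin under its centre.
- cleaner: Bystander: white bottle of lens cleaner, 48 mm across, 130 mm tall; origin under its centre.
- tripod_plate: Bystander: dark tripod plate 70 x 38 x 11 mm; origin under its centre.
Not all that is in view belongs to the job. What is shaped like the bracket but yellow is not meant.

How it is judged:
By the outcome, as a careful person would: the job done as asked, in the order asked, and still so for the second after the job is handed in, with the robot touching nothing.
It also fails if it takes over 72 s, if anything falls off the work surface, if the arm or the gripper's body presses on something with over 40 N, if the wrist force passes 120 N, or if a joint passes its speed limit or range.

## Working session

There is one attempt and no reset: what is moved stays moved. The work goes in short steps, Python scripts to look and compute and a tool call to move; the robot and the scene stay as the last step left them, time stands still between calls to the robot, and variables do not carry over. Pictures are saved under pics/ and viewed, at most 10 in all, crops included, and the job is handed in when it is done.

Besides the shell and the picture viewer there is one more tool, called after "Emit:" in YAML: its name, and indented under it one key for each argument. apply_moves: Moves the arm, as the interface text tells. Its arguments: {"type":"object","properties":{"deltas":{"type":"array"}},"required":["deltas"]}

```bash
mkdir -p pics; ls; python3 - <<'E'
from plant import ctrl
import cv2
for n in ("scene","top"):
    cv2.imwrite(f"pics/{n}0.png",ctrl.snapshot(n)[:,:,::-1])
    print(n,ctrl.camera_params(n))
print(ctrl.camera_params("wrist"))
print(ctrl.get_obs())
E
```

```text
pics
scene {'fx': 451.9731913873223, 'fy': 451.9731913873223, 'cx': 318.98801568356987, 'cy': 200.15133892858006, 'cam_to_world': array([[ 0.60636783, -0.65540221,  0.45029545,  1.22130087],
       [ 0.79517672,  0.49730105, -0.34696636, -0.46996884],
       [ 0.00347012,  0.5684537 ,  0.82270794,  1.41566854],
       [ 0.        ,  0.        ,  0.        ,  1.        ]])}
top {'fx': 463.53511498183076, 'fy': 463.53511498183076, 'cx': 320.5138230363203, 'cy': 194.48429985638765, 'cam_to_world': array([[-3.60979113e-03,  9.94039976e-01, -1.08956391e-01,
         4.26406588e-01],
       [-9.99621434e-01, -6.15075172e-04,  2.75065580e-02,
         5.84404222e-02],
       [ 2.72756019e-02,  1.09014436e-01,  9.93665887e-01,
         1.36354503e+00],
       [ 0.00000000e+00,  0.00000000e+00,  0.00000000e+00,
         1.00000000e+00]])}
{'fx': 309.70691628693146, 'fy': 309.70691628693146, 'cx': 318.05805142943456, 'cy': 199.3804666686865, 'mount': array([[-6.16190462e-04,  9.63852308e-01,  2.66436388e-01,
         7.17741250e-02],
       [ 9.99999801e-01,  5.58231279e-04,  2.93270125e-04,
 
[... 173 characters left out ...]
     1.00000000e+00]])}
{'clock': 0.1, 'joint_pos': array([-5.50540090e+01,  2.05864356e+01,  6.39930305e-01, -1.76241569e-02,
       -7.01366727e+01, -1.65098368e+01]), 'qvel': array([-0.06718983, -0.0750044 ,  0.10393312,  0.0797917 , -0.0311655 ,
       -0.148554  ]), 'tau': array([-1.39893877e-03, -5.84164524e+01,  2.93752724e+01,  7.01563731e+00,
        1.02125737e-02, -5.96063069e-05]), 'tool_pos': array([ 0.21333654, -0.63994131,  0.22573374]), 'orientation': array([ 1.79915543e+02, -7.75389298e-03, -1.61569840e+02]), 'force': array([ 0.12562375, -0.01349812,  0.54280704]), 'moment': array([ 0.02747021,  0.01396013, -0.00867334]), 'gripper_force': 0.0, 'opening': 0.08748653533132582}
```

View pics/scene0.png

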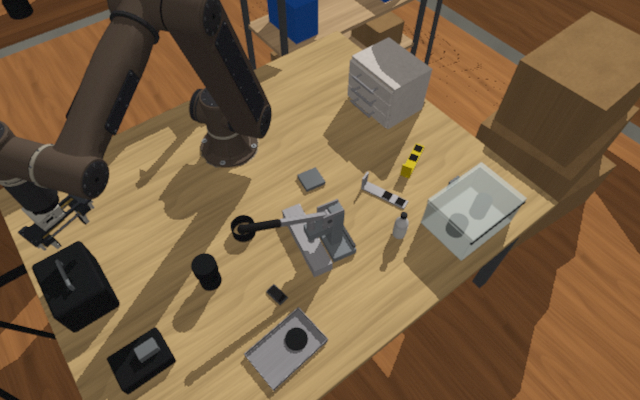

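View pics/top0.png

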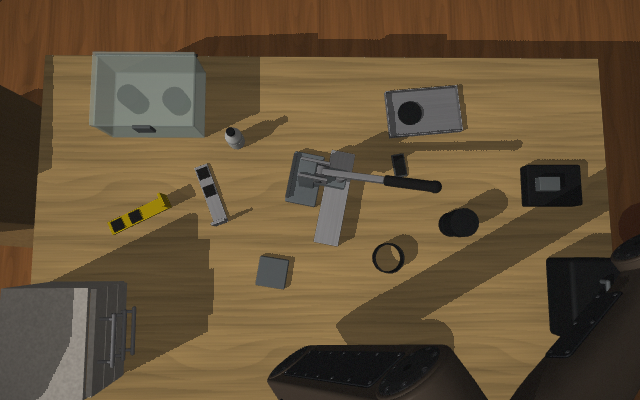

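The scene and top views show two bracket shapes. One is grey aluminium, at top (210,195) and scene (383,190), and carries two black pads. The other is yellow, at top (140,213). The grey one fits the description. The press is at top (320,190), with its lever grip towards (412,184). I'll confirm in an enlarged crop.

```bash
python3 - <<'E'
import cv2
t=cv2.imread("pics/top0.png")
a=cv2.resize(t[155:235,185:245],None,fx=6,fy=6,interpolation=cv2.INTER_CUBIC)
b=cv2.resize(t[140:260,275:385],None,fx=4,fy=4,interpolation=cv2.INTER_CUBIC)
import numpy as np
o=np.zeros((480,800,3),np.uint8);o[:480,:360]=a;o[:480,360:800]=b
cv2.imwrite("pics/crop1.png",o)
E
```

```text
(no output)
```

View pics/crop1.png

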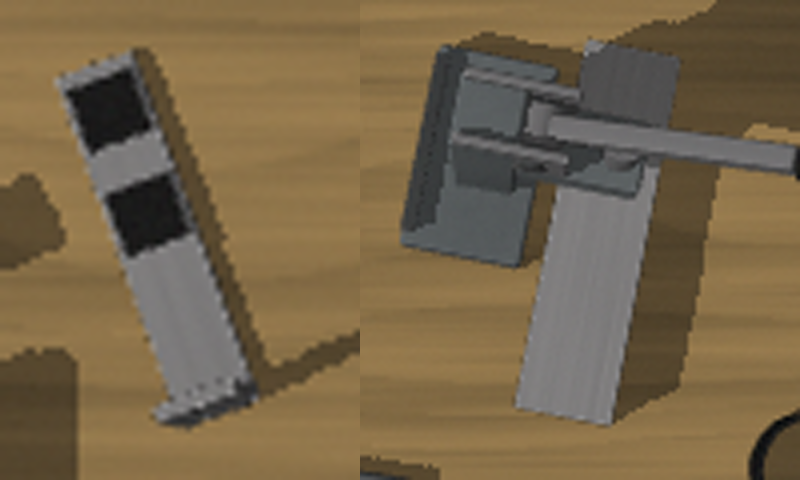

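```bash
cat > h.py <<'E'
import numpy as np
from plant import ctrl
def ray(n,u,v):
    p=ctrl.camera_params(n); T=p["cam_to_world"]
    d=T[:3,:3]@np.array([(u-p["cx"])/p["fx"],-(v-p["cy"])/p["fy"],-1]); return T[:3,3],d
def pt(n,u,v,z):
    o,d=ray(n,u,v); return o+d*(z-o[2])/d[2]
E
python3 - <<'E'
from h import *
np.set_printoptions(precision=4,suppress=True)
A=lambda x,y:((x+.5)/6-.5+185,(y+.5)/6-.5+155)
B=lambda x,y:((x-360+.5)/4-.5+275,(y+.5)/4-.5+140)
pe=np.mean([pt("top",*A(*c),.011) for c in [(68,92),(130,68),(152,128),(92,153)]],0)
pn=np.mean([pt("top",*A(*c),.011) for c in [(108,205),(168,175),(190,235),(130,257)]],0)
d=pe-pn; print("pads",pe,pn,np.linalg.norm(d),"yaw",np.degrees(np.arctan2(d[1],d[0])))
u=d/np.linalg.norm(d); print("upright",pn-.1*u, pe-.155*u)
print("upright top edges",pt("top",*A(155,415),.065),pt("top",*A(245,380),.065))
c=[pt("top",*B(*q),.05) for q in [(517,407),(612,425),(587,40),(680,60)]]
n=(c[0]+c[1])/2; f=(c[2]+c[3])/2; e=f-n; L=np.linalg.norm(e)
print("bed",c,L,"yaw",np.degrees(np.arctan2(e[1],e[0])),"strike",n+e*175/270)
S=n+e*175/270; ex=e/L; ey=np.array([-ex[1],ex[0],0])
g=S+ey*(.055-.25*np.cos(.38)); g[2]=.293
print("grip pred",g); 
for (a,b) in [(385,180),(437,187)]: print(pt("top",a,b,.293))
T=np.linalg.inv(ctrl.camera_params("top")["cam_to_world"]); p=ctrl.camera_params("top")
q=T@np.append(g,1); print("grip px",p["cx"]-p["fx"]*q[0]/q[2],p["cy"]+p["fy"]*q[1]/q[2])
E
```

```text
pads [0.6384 0.3653 0.011 ] [0.5854 0.3455 0.011 ] 0.05661132298903653 yaw 20.556138384275847
upright [0.4918 0.3103 0.011 ] [0.4933 0.3109 0.011 ]
upright top edges [0.4871 0.3292 0.065 ] [0.5032 0.288  0.065 ]
bed [array([0.4375, 0.0413, 0.05  ]), array([ 0.4246, -0.0257,  0.05  ]), array([ 0.7006, -0.0097,  0.05  ]), array([ 0.6861, -0.0768,  0.05  ])] 0.2672166218123398 yaw -11.016194120384755 strike [ 0.601  -0.0253  0.05  ]
grip pred [ 0.5672 -0.1992  0.293 ]
[ 0.5778 -0.1224  0.293 ]
[ 0.5613 -0.2445  0.293 ]
grip px 417.7395477163366 184.50505153860152
```

The crop confirms it. The grey L-bracket has its end pad at (203,173), its near pad at (210,191) and its upright leg at about (218,221). On the press, the bed runs from (326,244) to (343,152). I'll move to the bracket.

```bash
cat >> h.py <<'E'
from scipy.spatial.transform import Rotation as Ro
def rot(yaw): return Ro.from_euler('xyz',[180,0,yaw],degrees=True)
PY=-11.0; S=np.array([.601,-.0253])
def press(x,y):
    a=np.radians(PY); return S+np.array([x*np.cos(a)-y*np.sin(a),x*np.sin(a)+y*np.cos(a)])
def plan(*ts):
    "targets (x,y,z,tool yaw) -> deltas mm / deg from the pose as it stands"
    o=ctrl.get_obs(); R0=Ro.from_euler('xyz',o["orientation"],degrees=True); p0=o["tool_pos"]
    print("t",round(o["clock"],2),"tcp",p0.round(4),o["orientation"].round(2),"F",o["force"].round(2),"op",round(o["opening"],4),round(o["gripper_force"],1))
    for t in ts:
        d=R0.inv().apply(np.array(t[:3])-p0)*1e3; w=np.degrees((R0.inv()*rot(t[3])).as_rotvec())
        print(d.round(1).tolist(),w.round(1).tolist(),"dist",np.linalg.norm(d).round())
E
python3 - <<'E'
from h import *
plan((.42,-.25,.38,-160),(.45,.1,.36,-160),(.4925,.3105,.17,-159))
E
```

```text
t 0.1 tcp [ 0.2133 -0.6399  0.2257] [ 1.7992e+02 -1.0000e-02 -1.6157e+02] F [ 0.13 -0.01  0.54] op 0.0875 0.0
[-319.3, 304.8, -153.9] [0.1, -0.0, -1.6] dist 468.0
[-458.4, 627.4, -133.4] [0.1, -0.0, -1.6] dist 788.0
[-565.3, 813.4, 56.9] [0.1, -0.0, -2.6] dist 992.0
```

Emit:
apply_moves:
  deltas:
    - {"fingers": 87, "delta_pos": [-320, 305, -154], "angular": [0, 0, -1.6]}
    - {"fingers": 87, "delta_pos": [-320, 305, -154], "angular": [0, 0, -1.6]}
    - {"fingers": 87, "delta_pos": [-320, 305, -154], "angular": [0, 0, -1.6]}
    - {"fingers": 87, "delta_pos": [-320, 305, -154], "angular": [0, 0, -1.6]}
    - {"fingers": 87, "delta_pos": [-320, 305, -154], "angular": [0, 0, -1.6]}
    - {"fingers": 87, "delta_pos": [-320, 305, -154], "angular": [0, 0, -1.6]}
    - {"fingers": 87, "delta_pos": [-320, 305, -154], "angular": [0, 0, -1.6]}
    - {"fingers": 87, "delta_pos": [-320, 305, -154], "angular": [0, 0, -1.6]}
    - {"fingers": 87, "delta_pos": [-320, 305, -154], "angular": [0, 0, -1.6]}
    - {"fingers": 87, "delta_pos": [-320, 305, -154], "angular": [0, 0, -1.6]}

```text
clock: 1.1
tool_pos: [0.4221, -0.247, 0.3822]
orientation: [-179.9, 0.1, -159.8]
force: [-0.9, -0.2, 0.1]
opening: 0.087
gripper_force: 0.0
```

Emit:
apply_moves:
  deltas:
    - {"fingers": 87, "delta_pos": [-139, 322, 20], "angular": [0, 0, 0]}
    - {"fingers": 87, "delta_pos": [-139, 322, 20], "angular": [0, 0, 0]}
    - {"fingers": 87, "delta_pos": [-139, 322, 20], "angular": [0, 0, 0]}
    - {"fingers": 87, "delta_pos": [-139, 322, 20], "angular": [0, 0, 0]}
    - {"fingers": 87, "delta_pos": [-139, 322, 20], "angular": [0, 0, 0]}
    - {"fingers": 87, "delta_pos": [-139, 322, 20], "angular": [0, 0, 0]}
    - {"fingers": 87, "delta_pos": [-139, 322, 20], "angular": [0, 0, 0]}
    - {"fingers": 87, "delta_pos": [-246, 508, 211], "angular": [0, 0, -1]}
    - {"fingers": 87, "delta_pos": [-246, 508, 211], "angular": [0, 0, -1]}
    - {"fingers": 87, "delta_pos": [-246, 508, 211], "angular": [0, 0, -1]}

```text
clock: 2.1
tool_pos: [0.4596, 0.2114, 0.2601]
orientation: [180.0, 0.0, -158.9]
force: [0.1, -0.1, -0.5]
opening: 0.0865
gripper_force: 0.0
```

Emit:
apply_moves:
  deltas:
    - {"fingers": 87, "delta_pos": [-62, 110, 112], "angular": [0, 0, 0]}
    - {"fingers": 87, "delta_pos": [-62, 110, 112], "angular": [0, 0, 0]}
    - {"fingers": 87, "delta_pos": [-62, 110, 112], "angular": [0, 0, 0]}
    - {"fingers": 87, "delta_pos": [-62, 110, 112], "angular": [0, 0, 0]}

```text
clock: 2.5
tool_pos: [0.4771, 0.336, 0.1449]
orientation: [-179.9, -0.3, -158.9]
force: [0.6, -0.5, 0.2]
opening: 0.0872
gripper_force: 0.0
```

```bash
python3 - <<'E'
from h import *
import cv2
plan((.4925,.3105,.17,-159),(.4925,.3105,.03,-159))
cv2.imwrite("pics/w1.png",ctrl.snapshot("wrist")[:,:,::-1])
E
```

```text
t 2.5 tcp [0.4771 0.336  0.1449] [-179.87   -0.27 -158.9 ] F [ 0.62 -0.53  0.24] op 0.0872 0.0
[-5.1, -29.4, -25.0] [-0.1, -0.3, 0.1] dist 39.0
[-5.7, -29.1, 115.0] [-0.1, -0.3, 0.1] dist 119.0
```

View pics/w1.png

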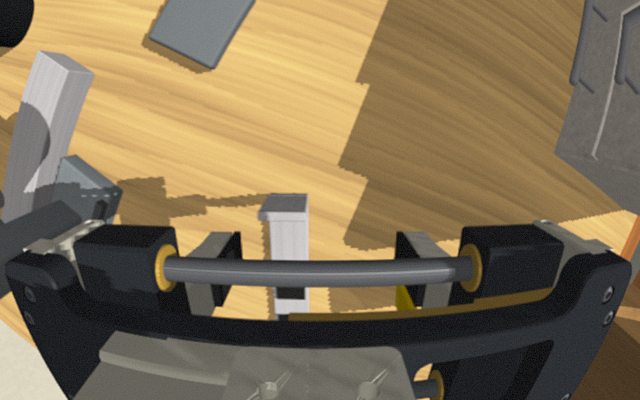

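The wrist view shows the bracket, with the top face of its upright leg at about (258–308, 195–218), left of centre between the fingers.

```bash
cat >> h.py <<'E'
def wpt(u,v,z,pos,ori):
    p=ctrl.camera_params("wrist"); M=p["mount"]
    a=np.array([u-p["cx"],v-p["cy"]]); r=np.linalg.norm(a); th=r/p["fx"]
    d=np.array([a[0]/r*np.sin(th),-a[1]/r*np.sin(th),-np.cos(th)])
    R=Ro.from_euler('xyz',ori,degrees=True).as_matrix()
    o=pos+R@M[:3,3]; d=R@M[:3,:3]@d; return o+d*(z-o[2])/d[2]
E
python3 - <<'E'
from h import *
for q in [(274,195),(308,195),(259,218),(306,218),(283,207)]: print(q,wpt(*q,.065,np.array([.4771,.336,.1449]),[-179.87,-.27,-158.9]).round(4))
E
```

```text
(274, 195) [0.4808 0.2994 0.065 ]
(308, 195) [0.471  0.3249 0.065 ]
(259, 218) [0.5039 0.294  0.065 ]
(306, 218) [0.4897 0.3302 0.065 ]
(283, 207) [0.4877 0.3095 0.065 ]
```

The face I took as the top includes the outer face. The forward top edge gives a centre of (0.493,0.311), which matches the top view. I'll go down and grasp.

Emit:
apply_moves:
  deltas:
    - {"fingers": 87, "delta_pos": [-6, -29, -10], "angular": [0, -0.3, 0]}
    - {"fingers": 87, "delta_pos": [-6, -29, -10], "angular": [0, -0.3, 0]}
    - {"fingers": 87, "delta_pos": [-6, -29, 40], "angular": [0, -0.3, 0]}
    - {"fingers": 87, "delta_pos": [-6, -29, 80], "angular": [0, -0.3, 0]}
    - {"fingers": 87, "delta_pos": [-6, -29, 105], "angular": [0, -0.3, 0]}
    - {"fingers": 87, "delta_pos": [-6, -29, 113], "angular": [0, -0.3, 0]}
    - {"fingers": 87, "delta_pos": [-6, -29, 113], "angular": [0, -0.3, 0]}
    - {"fingers": 50, "delta_pos": [-6, -29, 113], "angular": [0, -0.3, 0]}
    - {"fingers": 20, "delta_pos": [-6, -29, 113], "angular": [0, -0.3, 0]}
    - {"fingers": 20, "delta_pos": [-6, -29, 113], "angular": [0, -0.3, 0]}

```text
clock: 3.55
tool_pos: [0.4949, 0.3104, 0.0377]
orientation: [179.9, 0.4, -159.0]
force: [-0.1, -0.2, -0.4]
opening: 0.0684
gripper_force: 0.0
```

Emit:
apply_moves:
  deltas:
    - {"fingers": 20, "delta_pos": [0, 0, 0], "angular": [0, 0, 0]}
    - {"fingers": 20, "delta_pos": [0, 0, 0], "angular": [0, 0, 0]}
    - {"fingers": 20, "delta_pos": [0, 0, 0], "angular": [0, 0, 0]}

```text
clock: 3.85
tool_pos: [0.4944, 0.3098, 0.0364]
orientation: [180.0, 0.3, -159.0]
force: [-0.8, 0.2, 0.9]
opening: 0.0448
gripper_force: 0.0
```

Emit:
apply_moves:
  deltas:
    - {"fingers": 55, "delta_pos": [1.5, 0, 3], "angular": [0, 0.3, 0]}
    - {"fingers": 55, "delta_pos": [1.5, 0, 6], "angular": [0, 0.3, 0]}
    - {"fingers": 20, "delta_pos": [1.5, 0, 6], "angular": [0, 0.3, 0]}
    - {"fingers": 20, "delta_pos": [1.5, 0, 6], "angular": [0, 0.3, 0]}
    - {"fingers": 20, "delta_pos": [1.5, 0, 6], "angular": [0, 0.3, 0]}
    - {"fingers": 20, "delta_pos": [1.5, 0, 6], "angular": [0, 0.3, 0]}
    - {"fingers": 20, "delta_pos": [1.5, 0, 6], "angular": [0, 0.3, 0]}
    - {"fingers": 20, "delta_pos": [1.5, 0, 6], "angular": [0, 0.3, 0]}

```text
clock: 4.65
tool_pos: [0.4929, 0.3092, 0.0302]
orientation: [-180.0, -0.0, -159.0]
force: [0.1, 0.0, -0.1]
opening: 0.04
gripper_force: 30.0
```

```bash
python3 - <<'E'
from h import *
hi=.31
a=press(-.19,.15);b=press(-.19,-.02)
plan((.48,.30,hi,-159),(*press(-.2,.2),hi,169),(*b,hi,134))
E
```

```text
t 4.65 tcp [0.4929 0.3092 0.0302] [-1.8000e+02 -1.0000e-02 -1.5897e+02] F [ 0.09  0.01 -0.11] op 0.04 30.0
[15.4, -3.9, -279.8] [-0.0, -0.0, 0.0] dist 280.0
[82.7, -75.3, -279.8] [-0.0, -0.0, 32.0] dist 301.0
[190.9, -267.1, -279.8] [-0.0, -0.0, 67.0] dist 431.0
```

Emit:
apply_moves:
  deltas:
    - {"fingers": 20, "delta_pos": [5, -2, -25], "angular": [0, 0, 0]}
    - {"fingers": 20, "delta_pos": [15, -4, -70], "angular": [0, 0, 0]}
    - {"fingers": 20, "delta_pos": [15, -4, -115], "angular": [0, 0, 0]}
    - {"fingers": 20, "delta_pos": [15, -4, -160], "angular": [0, 0, 0]}
    - {"fingers": 20, "delta_pos": [20, -10, -205], "angular": [0, 0, 6]}
    - {"fingers": 20, "delta_pos": [30, -20, -245], "angular": [0, 0, 12]}
    - {"fingers": 20, "delta_pos": [45, -35, -270], "angular": [0, 0, 18]}
    - {"fingers": 20, "delta_pos": [65, -55, -280], "angular": [0, 0, 25]}
    - {"fingers": 20, "delta_pos": [83, -75, -280], "angular": [0, 0, 32]}
    - {"fingers": 20, "delta_pos": [100, -105, -280], "angular": [0, 0, 38]}

```text
clock: 5.65
tool_pos: [0.4364, 0.1748, 0.3104]
orientation: [179.9, -0.0, 162.8]
force: [0.6, -0.4, -1.5]
opening: 0.04
gripper_force: 30.0
```

```bash
python3 - <<'E'
from h import *
hi=.31; b=press(-.19,-.02)
plan((*b,hi,134),(*b,.088,134))
E
```

```text
t 5.65 tcp [0.4364 0.1748 0.3104] [ 1.7994e+02 -1.0000e-02  1.6281e+02] F [ 0.56 -0.39 -1.53] op 0.04 30.0
[-29.7, -182.8, 0.2] [0.1, -0.0, 28.8] dist 185.0
[-29.7, -183.1, 222.2] [0.1, -0.0, 28.8] dist 289.0
```

Emit:
apply_moves:
  deltas:
    - {"fingers": 20, "delta_pos": [-6, -40, 0], "angular": [0, 0, 6]}
    - {"fingers": 20, "delta_pos": [-13, -80, 0], "angular": [0, 0, 12]}
    - {"fingers": 20, "delta_pos": [-20, -120, 0], "angular": [0, 0, 18]}
    - {"fingers": 20, "delta_pos": [-25, -155, 0], "angular": [0, 0, 24]}
    - {"fingers": 20, "delta_pos": [-28, -176, 0], "angular": [0, 0, 28]}
    - {"fingers": 20, "delta_pos": [-30, -183, 0], "angular": [0, 0, 29]}
    - {"fingers": 20, "delta_pos": [-30, -183, 0], "angular": [0, 0, 29]}
    - {"fingers": 20, "delta_pos": [-30, -183, 0], "angular": [0, 0, 29]}

```text
clock: 6.45
tool_pos: [0.4127, -0.008, 0.3101]
orientation: [180.0, -0.0, 134.1]
force: [-0.2, 0.1, -3.2]
opening: 0.0399
gripper_force: 30.0
```

```bash
python3 - <<'E'
from h import *
import cv2
b=press(-.19,-.02)
plan((*b,.1,134),(*b,.086,134))
cv2.imwrite("pics/s2.png",cv2.resize(ctrl.snapshot("scene")[150:320,180:420,::-1],None,fx=3,fy=3,interpolation=cv2.INTER_CUBIC))
E
```

```text
t 6.45 tcp [ 0.4127 -0.008   0.3101] [ 1.7999e+02 -2.0000e-02  1.3410e+02] F [-0.2   0.07 -3.21] op 0.0399 30.0
[0.9, -1.9, 210.1] [0.0, -0.0, 0.1] dist 210.0
[0.9, -1.9, 224.1] [0.0, -0.0, 0.1] dist 224.0
```

View pics/s2.png

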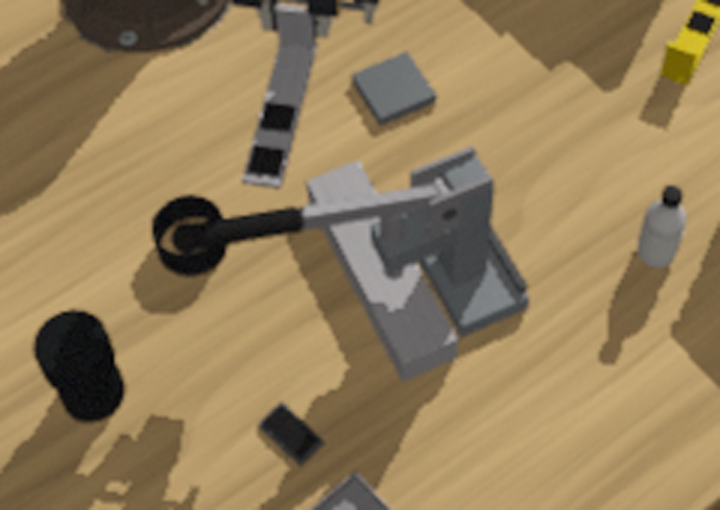

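The scene crop shows the bracket held level in front of the press, and the space below it is clear. I'll descend beside the ram.

Emit:
apply_moves:
  deltas:
    - {"fingers": 20, "delta_pos": [1, -2, 25], "angular": [0, 0, 0]}
    - {"fingers": 20, "delta_pos": [1, -2, 65], "angular": [0, 0, 0]}
    - {"fingers": 20, "delta_pos": [1, -2, 110], "angular": [0, 0, 0]}
    - {"fingers": 20, "delta_pos": [1, -2, 155], "angular": [0, 0, 0]}
    - {"fingers": 20, "delta_pos": [1, -2, 190], "angular": [0, 0, 0]}
    - {"fingers": 20, "delta_pos": [1, -2, 212], "angular": [0, 0, 0]}
    - {"fingers": 20, "delta_pos": [1, -2, 222], "angular": [0, 0, 0]}
    - {"fingers": 20, "delta_pos": [1, -2, 223], "angular": [0, 0, 0]}
    - {"fingers": 20, "delta_pos": [1, -2, 223], "angular": [0, 0, 0]}

```text
clock: 7.4
tool_pos: [0.4113, -0.0086, 0.0879]
orientation: [180.0, 0.0, 134.1]
force: [1.2, -0.0, -1.0]
opening: 0.0399
gripper_force: 30.0
```

```bash
python3 - <<'E'
from h import *
plan((*press(-.19,0),.086,169),(*press(-.155,0),.085,169))
E
```

```text
t 7.4 tcp [ 0.4113 -0.0086  0.0879] [1.7997e+02 3.0000e-02 1.3411e+02] F [ 1.19 -0.05 -0.96] op 0.0399 30.0
[11.8, 15.9, 1.9] [0.0, 0.0, -34.9] dist 20.0
[-16.9, 35.9, 2.9] [0.0, 0.0, -34.9] dist 40.0
```

Emit:
apply_moves:
  deltas:
    - {"fingers": 20, "delta_pos": [3, 4, 1], "angular": [0, 0, -7]}
    - {"fingers": 20, "delta_pos": [6, 8, 1], "angular": [0, 0, -14]}
    - {"fingers": 20, "delta_pos": [9, 12, 1], "angular": [0, 0, -21]}
    - {"fingers": 20, "delta_pos": [12, 16, 1], "angular": [0, 0, -28]}
    - {"fingers": 20, "delta_pos": [12, 16, 1], "angular": [0, 0, -35]}
    - {"fingers": 20, "delta_pos": [3, 22, 1], "angular": [0, 0, -35]}
    - {"fingers": 20, "delta_pos": [-8, 30, 1], "angular": [0, 0, -35]}
    - {"fingers": 20, "delta_pos": [-17, 36, 1], "angular": [0, 0, -35]}
    - {"fingers": 20, "delta_pos": [-17, 36, 1], "angular": [0, 0, -35]}
    - {"fingers": 20, "delta_pos": [-17, 36, 1], "angular": [0, 0, -35]}

```text
clock: 8.4
tool_pos: [0.4484, 0.0033, 0.0859]
orientation: [-180.0, -0.0, 168.9]
force: [-0.3, -0.1, -2.6]
opening: 0.04
gripper_force: 30.0
```

```bash
python3 - <<'E'
from h import *
import cv2
plan((*press(-.155,0),.0815,169))
a=cv2.resize(ctrl.snapshot("top")[130:260,270:400,::-1],(520,520),interpolation=cv2.INTER_CUBIC)
b=cv2.resize(ctrl.snapshot("scene")[190:290,260:360,::-1],(280,280),interpolation=cv2.INTER_CUBIC)
o=np.zeros((520,800,3),np.uint8);o[:,:520]=a;o[:280,520:]=b
cv2.imwrite("pics/c3.png",o)
E
```

```text
t 8.4 tcp [0.4484 0.0033 0.0859] [-1.7998e+02 -4.0000e-02  1.6891e+02] F [-0.33 -0.13 -2.57] op 0.04 30.0
[-0.3, 1.1, 4.4] [-0.0, -0.0, -0.1] dist 5.0
```

View pics/c3.png

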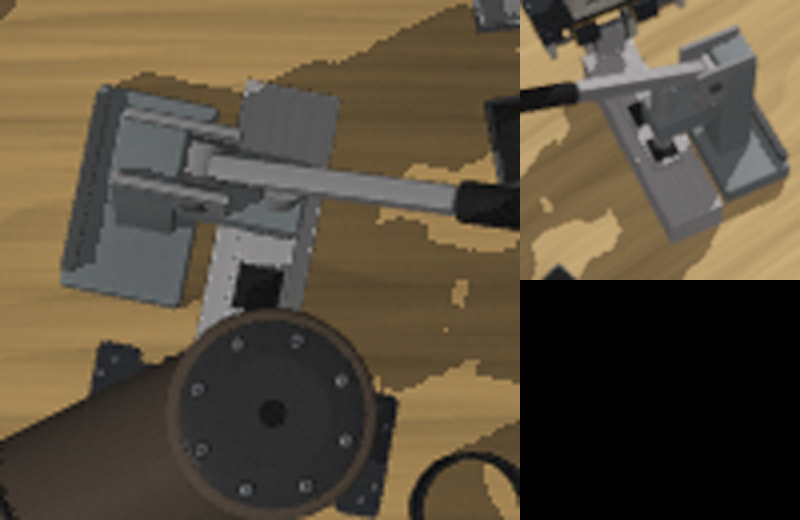

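```bash
python3 - <<'E'
from h import *
print("near",pt("top",334.2,201.4,.067).round(4),"exp",press(-.055,0).round(4))
print("end",pt("scene",310.5,243,.067).round(4),"exp",S)
E
```

```text
near [ 0.549  -0.0159  0.067 ] exp [ 0.547  -0.0148]
end [ 0.6066 -0.0317  0.067 ] exp [ 0.601  -0.0253]
```

Emit:
apply_moves:
  deltas:
    - {"fingers": 20, "delta_pos": [0, 1, 2], "angular": [0, 0, 0]}
    - {"fingers": 20, "delta_pos": [0, 1, 4], "angular": [0, 0, 0]}
    - {"fingers": 20, "delta_pos": [0, 1, 5], "angular": [0, 0, 0]}
    - {"fingers": 20, "delta_pos": [0, 1, 5], "angular": [0, 0, 0]}
    - {"fingers": 20, "delta_pos": [0, 1, 5], "angular": [0, 0, 0]}

```text
clock: 9.0
tool_pos: [0.4483, 0.0047, 0.0812]
orientation: [-180.0, -0.0, 169.0]
force: [-0.5, 0.4, -1.8]
opening: 0.0399
gripper_force: 30.0
```

Emit:
apply_moves:
  deltas:
    - {"fingers": 20, "delta_pos": [0, 0, 1], "angular": [0, 0, 0]}
    - {"fingers": 20, "delta_pos": [0, 0, 1], "angular": [0, 0, 0]}
    - {"fingers": 60, "delta_pos": [0, 0, 1], "angular": [0, 0, 0]}
    - {"fingers": 60, "delta_pos": [0, 0, 1], "angular": [0, 0, 0]}
    - {"fingers": 60, "delta_pos": [0, 0, 1], "angular": [0, 0, 0]}
    - {"fingers": 60, "delta_pos": [0, 0, -20], "angular": [0, 0, 0]}
    - {"fingers": 60, "delta_pos": [0, 0, -65], "angular": [0, 0, 0]}
    - {"fingers": 60, "delta_pos": [0, 0, -110], "angular": [0, 0, 0]}
    - {"fingers": 0, "delta_pos": [0, 0, -155], "angular": [0, 0, 0]}
    - {"fingers": 0, "delta_pos": [0, 0, -200], "angular": [0, 0, 0]}

```text
clock: 10.0
tool_pos: [0.448, 0.0044, 0.2834]
orientation: [180.0, 0.0, 169.0]
force: [1.5, 0.8, -0.6]
opening: 0.0492
gripper_force: 0.0
```

```bash
python3 - <<'E'
from h import *
plan((*press(-.155,0),.36,169),(*press(0,-.18),.36,169),(*press(0,-.18),.315,169))
E
```

```text
t 10.0 tcp [0.448  0.0044 0.2834] [1.7997e+02 4.0000e-02 1.6904e+02] F [ 1.51  0.78 -0.62] op 0.0492 0.0
[-0.9, 0.0, -76.6] [0.0, 0.0, 0.0] dist 77.0
[-155.8, -180.1, -76.6] [0.0, 0.0, 0.0] dist 250.0
[-155.8, -180.1, -31.6] [0.0, 0.0, 0.0] dist 240.0
```

Emit:
apply_moves:
  deltas:
    - {"fingers": 0, "delta_pos": [0, 0, -40], "angular": [0, 0, 0]}
    - {"fingers": 0, "delta_pos": [-20, -23, -70], "angular": [0, 0, 0]}
    - {"fingers": 0, "delta_pos": [-50, -58, -76], "angular": [0, 0, 0]}
    - {"fingers": 0, "delta_pos": [-80, -92, -76], "angular": [0, 0, 0]}
    - {"fingers": 0, "delta_pos": [-110, -127, -76], "angular": [0, 0, 0]}
    - {"fingers": 0, "delta_pos": [-140, -162, -76], "angular": [0, 0, 0]}
    - {"fingers": 0, "delta_pos": [-155, -178, -70], "angular": [0, 0, 0]}
    - {"fingers": 0, "delta_pos": [-156, -180, -50], "angular": [0, 0, 0]}
    - {"fingers": 0, "delta_pos": [-156, -180, -42], "angular": [0, 0, 0]}
    - {"fingers": 0, "delta_pos": [-156, -180, -42], "angular": [0, 0, 0]}

```text
clock: 11.0
tool_pos: [0.5665, -0.2015, 0.3218]
orientation: [-180.0, -0.2, 169.0]
force: [-0.6, -0.3, 0.1]
opening: 0.0004
gripper_force: 0.0
```

```bash
cat >> h.py <<'E'
def lev(th,dz=0):
    "TCP on top of the grip bar, straight above the point 250 mm from the pivot"
    a=.38-th; y=.055-.25*np.cos(a); z=.2+.25*np.sin(a)+.013/np.cos(a)+dz
    return (*press(0,y),z,169)
def look(n=3):
    "mean static force, and lever angle from TCP"
    F=[];
    for _ in range(n): ctrl.snapshot("wrist"); F.append(ctrl.get_obs()["force"][2])
    o=ctrl.get_obs(); d=o["tool_pos"][:2]-S; a=np.radians(PY); y=-d[0]*np.sin(a)+d[1]*np.cos(a)
    r=np.hypot(.055-y,o["tool_pos"][2]-.2); th=.38-np.arctan2(o["tool_pos"][2]-.2,.055-y)+np.arcsin(.013/r)
    print("Fz",np.round(F,2),np.mean(F).round(2),"arm",round(.055-y,4),"theta",th.round(3))
E
python3 - <<'E'
from h import *
look(2)
plan(lev(0,.005),lev(0),lev(.1),lev(.2),lev(.26))
E
```

```text
Fz [0.95 0.35] 0.65 arm 0.2343 theta -0.058
t 11.1 tcp [ 0.5673 -0.2014  0.3241] [-1.7998e+02  5.0000e-02  1.6908e+02] F [-0.06  0.1   0.35] op 0.0004 0.0
[0.6, 2.1, 12.4] [-0.0, 0.0, 0.1] dist 13.0
[0.6, 2.1, 17.4] [-0.0, 0.0, 0.1] dist 18.0
[0.6, -6.0, 41.5] [-0.0, 0.0, 0.1] dist 42.0
[0.6, -11.7, 66.1] [-0.0, 0.0, 0.1] dist 67.0
[0.6, -13.9, 81.1] [-0.0, 0.0, 0.1] dist 82.0
```

Emit:
apply_moves:
  deltas:
    - {"fingers": 0, "delta_pos": [0, 1, 8], "angular": [0, 0, 0]}
    - {"fingers": 0, "delta_pos": [0, 2, 14], "angular": [0, 0, 0]}
    - {"fingers": 0, "delta_pos": [0, 1, 20], "angular": [0, 0, 0]}
    - {"fingers": 0, "delta_pos": [0, -2, 29], "angular": [0, 0, 0]}
    - {"fingers": 0, "delta_pos": [0, -5, 38], "angular": [0, 0, 0]}
    - {"fingers": 0, "delta_pos": [0, -8, 48], "angular": [0, 0, 0]}
    - {"fingers": 0, "delta_pos": [0, -10, 58], "angular": [0, 0, 0]}
    - {"fingers": 0, "delta_pos": [0, -12, 68], "angular": [0, 0, 0]}
    - {"fingers": 0, "delta_pos": [0, -13, 74], "angular": [0, 0, 0]}
    - {"fingers": 0, "delta_pos": [0, -13, 76], "angular": [0, 0, 0]}

```text
clock: 12.1
tool_pos: [0.5649, -0.2153, 0.2476]
orientation: [-179.9, 0.1, 169.0]
force: [-1.0, -3.4, 5.6]
opening: 0.0004
gripper_force: 2.8
```

```bash
python3 - <<'E'
from h import *
look(4)
plan(lev(.30),lev(.35),lev(.4),lev(.45))
E
```

```text
Fz [5.6  7.14 5.5  5.3 ] 5.89 arm 0.2482 theta 0.24
t 12.3 tcp [ 0.5649 -0.2151  0.2481] [-1.7993e+02  6.0000e-02  1.6905e+02] F [-1.73 -3.53  5.3 ] op 0.0 2.7
[0.8, -1.0, 15.1] [-0.1, 0.1, 0.1] dist 15.0
[0.9, -1.7, 27.6] [-0.1, 0.1, 0.1] dist 28.0
[0.9, -1.7, 40.1] [-0.1, 0.1, 0.1] dist 40.0
[0.9, -1.1, 52.6] [-0.1, 0.1, 0.1] dist 53.0
```

```bash
cat >> h.py <<'E'
def look(n=3):
    a=np.radians(PY); out=[]
    for _ in range(n):
        ctrl.snapshot("wrist"); o=ctrl.get_obs(); d=o["tool_pos"][:2]-S; y=-d[0]*np.sin(a)+d[1]*np.cos(a)
        arm=.055-y; h=o["tool_pos"][2]-.2; F=o["force"]-[.2,.1,.5]; fy=-F[0]*np.sin(a)+F[1]*np.cos(a)
        th=.38-np.arctan2(h,arm)+np.arcsin(.013/np.hypot(arm,h)); out.append([arm*1e3,th,F[2],fy,(arm*F[2]+h*fy)/.25])
    print("arm,theta,Fz,Fy,Feff",np.mean(out,0).round(3),"sd",np.std(np.array(out)[:,4]).round(2),"t",round(o["clock"],2))
E
```

Emit:
apply_moves:
  deltas:
    - {"fingers": 0, "delta_pos": [0, 0, 7], "angular": [0, 0, 0]}
    - {"fingers": 0, "delta_pos": [1, -1, 14], "angular": [0, 0, 0]}
    - {"fingers": 0, "delta_pos": [1, -1, 20], "angular": [0, 0, 0]}
    - {"fingers": 0, "delta_pos": [1, -1, 25], "angular": [0, 0, 0]}
    - {"fingers": 0, "delta_pos": [1, -1, 25], "angular": [0, 0, 0]}

```text
clock: 12.8
tool_pos: [0.5644, -0.2158, 0.2229]
orientation: [-179.9, 0.1, 169.1]
force: [0.7, -3.8, 7.1]
opening: 0.0003
gripper_force: 2.9
```

```bash
python3 -c "
from h import *
look(3);plan(lev(.35),lev(.4),lev(.45))"
```

```text
arm,theta,Fz,Fy,Feff [249.013   0.339   5.738  -4.371   5.307] sd 0.34 t 12.95
t 12.95 tcp [ 0.5644 -0.2158  0.2234] [-1.7995e+02  1.3000e-01  1.6906e+02] F [ 0.34 -4.46  6.23] op 0.0002 2.9
[0.4, -0.9, 2.9] [-0.1, 0.1, 0.1] dist 3.0
[0.5, -0.9, 15.4] [-0.1, 0.1, 0.1] dist 15.0
[0.5, -0.3, 27.9] [-0.1, 0.1, 0.1] dist 28.0
```

Emit:
apply_moves:
  deltas:
    - {"fingers": 0, "delta_pos": [0, -1, 7], "angular": [0, 0, 0]}
    - {"fingers": 0, "delta_pos": [0, -1, 14], "angular": [0, 0, 0]}
    - {"fingers": 0, "delta_pos": [0, -1, 20], "angular": [0, 0, 0]}
    - {"fingers": 0, "delta_pos": [0, 0, 25], "angular": [0, 0, 0]}
    - {"fingers": 0, "delta_pos": [0, 0, 25], "angular": [0, 0, 0]}

```text
clock: 13.45
tool_pos: [0.5644, -0.2167, 0.1991]
orientation: [-179.9, 0.2, 169.1]
force: [-1.6, -7.0, 12.0]
opening: 0.0005
gripper_force: 6.3
```

```bash
python3 -c "
from h import *
look(3);plan(lev(.45),lev(.5),lev(.55),lev(.6))"
```

```text
arm,theta,Fz,Fy,Feff [249.851   0.434  11.95   -6.324  11.955] sd 0.41 t 13.6
t 13.6 tcp [ 0.5644 -0.2167  0.1996] [-1.7987e+02  1.7000e-01  1.6907e+02] F [-3.1  -6.44 12.41] op 0.0006 6.3
[0.6, 0.5, 4.1] [-0.1, 0.2, 0.1] dist 4.0
[0.6, 1.7, 16.5] [-0.1, 0.2, 0.1] dist 17.0
[0.7, 3.5, 28.7] [-0.1, 0.2, 0.1] dist 29.0
[0.7, 6.0, 40.8] [-0.1, 0.2, 0.1] dist 41.0
```

Emit:
apply_moves:
  deltas:
    - {"fingers": 0, "delta_pos": [0, 0, 5], "angular": [0, 0, 0]}
    - {"fingers": 0, "delta_pos": [0, 1, 9], "angular": [0, 0, 0]}
    - {"fingers": 0, "delta_pos": [0, 1, 12], "angular": [0, 0, 0]}
    - {"fingers": 0, "delta_pos": [0, 1, 12], "angular": [0, 0, 0]}

```text
clock: 14.0
tool_pos: [0.5645, -0.2162, 0.1876]
orientation: [-179.8, 0.2, 169.1]
force: [-2.5, -8.7, 13.5]
opening: 0.0006
gripper_force: 7.3
```

```bash
python3 -c "
from h import *
look(4);plan(lev(.5),lev(.55))"
```

```text
arm,theta,Fz,Fy,Feff [249.367   0.48   13.224  -8.33   13.592] sd 0.4 t 14.2
t 14.2 tcp [ 0.5645 -0.2162  0.188 ] [-179.83    0.18  169.07] F [-2.48 -7.34 13.21] op 0.0008 7.3
[0.6, 1.2, 4.8] [-0.2, 0.2, 0.1] dist 5.0
[0.7, 3.0, 17.1] [-0.2, 0.2, 0.1] dist 17.0
```

Emit:
apply_moves:
  deltas:
    - {"fingers": 0, "delta_pos": [0, 0, 2], "angular": [0, 0, 0]}
    - {"fingers": 0, "delta_pos": [0, 0, 3], "angular": [0, 0, 0]}
    - {"fingers": 0, "delta_pos": [0, 0, 3], "angular": [0, 0, 0]}
    - {"fingers": 0, "delta_pos": [0, 0, 3], "angular": [0, 0, 0]}
    - {"fingers": 0, "delta_pos": [0, 0, 3], "angular": [0, 0, 0]}
    - {"fingers": 0, "delta_pos": [0, 0, 3], "angular": [0, 0, 0]}
    - {"fingers": 0, "delta_pos": [0, 0, 3], "angular": [0, 0, 0]}
    - {"fingers": 0, "delta_pos": [0, 0, 3], "angular": [0, 0, 0]}
    - {"fingers": 0, "delta_pos": [0, 0, 3], "angular": [0, 0, 0]}
    - {"fingers": 0, "delta_pos": [0, 0, 3], "angular": [0, 0, 0]}

```text
clock: 15.2
tool_pos: [0.5646, -0.2161, 0.1851]
orientation: [-179.8, 0.2, 169.1]
force: [-2.4, -6.9, 14.7]
opening: 0.0002
gripper_force: 7.5
```

```bash
python3 -c "
from h import *
look(6);plan(lev(.4),lev(.3),lev(.2),lev(.1),lev(0),lev(0,.01))"
```

```text
arm,theta,Fz,Fy,Feff [249.233   0.492  13.626  -8.076  14.067] sd 0.29 t 15.5
t 15.5 tcp [ 0.5646 -0.2161  0.1851] [-179.85    0.19  169.08] F [-3.91 -7.41 13.56] op 0.0006 7.5
[0.6, -0.8, -22.9] [-0.2, 0.2, 0.1] dist 23.0
[0.5, -0.1, -48.0] [-0.2, 0.2, 0.1] dist 48.0
[0.4, 3.1, -72.9] [-0.2, 0.2, 0.1] dist 73.0
[0.3, 8.7, -97.6] [-0.2, 0.2, 0.1] dist 98.0
[0.2, 16.7, -121.7] [-0.2, 0.2, 0.1] dist 123.0
[0.2, 16.7, -131.7] [-0.2, 0.2, 0.1] dist 133.0
```

Emit:
apply_moves:
  deltas:
    - {"fingers": 0, "delta_pos": [0, 0, -8], "angular": [0, 0, 0]}
    - {"fingers": 0, "delta_pos": [0, -1, -19], "angular": [0, 0, 0]}
    - {"fingers": 0, "delta_pos": [0, -1, -30], "angular": [0, 0, 0]}
    - {"fingers": 0, "delta_pos": [0, 0, -41], "angular": [0, 0, 0]}
    - {"fingers": 0, "delta_pos": [0, 1, -52], "angular": [0, 0, 0]}
    - {"fingers": 0, "delta_pos": [0, 2, -63], "angular": [0, 0, 0]}
    - {"fingers": 0, "delta_pos": [0, 3, -74], "angular": [0, 0, 0]}
    - {"fingers": 0, "delta_pos": [0, 5, -85], "angular": [0, 0, 0]}
    - {"fingers": 0, "delta_pos": [0, 8, -95], "angular": [0, 0, 0]}
    - {"fingers": 0, "delta_pos": [0, 10, -104], "angular": [0, 0, 0]}

```text
clock: 16.5
tool_pos: [0.566, -0.2037, 0.2869]
orientation: [180.0, 0.0, 169.1]
force: [1.5, 4.1, 3.4]
opening: 0.0003
gripper_force: 2.1
```

Emit:
apply_moves:
  deltas:
    - {"fingers": 0, "delta_pos": [0, 2, -7], "angular": [0, 0, 0]}
    - {"fingers": 0, "delta_pos": [0, 4, -13], "angular": [0, 0, 0]}
    - {"fingers": 0, "delta_pos": [0, 6, -18], "angular": [0, 0, 0]}
    - {"fingers": 0, "delta_pos": [0, 6, -23], "angular": [0, 0, 0]}
    - {"fingers": 0, "delta_pos": [0, 6, -28], "angular": [0, 0, 0]}
    - {"fingers": 0, "delta_pos": [0, 6, -38], "angular": [0, 0, 0]}
    - {"fingers": 0, "delta_pos": [0, 6, -55], "angular": [0, 0, 0]}
    - {"fingers": 0, "delta_pos": [0, 6, -70], "angular": [0, 0, 0]}
    - {"fingers": 0, "delta_pos": [0, 6, -70], "angular": [0, 0, 0]}

```text
clock: 17.4
tool_pos: [0.5672, -0.1995, 0.3586]
orientation: [-179.9, 0.1, 169.0]
force: [-0.6, 1.0, 1.3]
opening: 0.0008
gripper_force: 0.0
```

```bash
python3 -c "
from h import *
import cv2
plan((*press(-.155,0),.36,169),(*press(-.155,0),.081,169))
a=cv2.resize(ctrl.snapshot('top')[130:260,270:460,::-1],None,fx=4,fy=4,interpolation=cv2.INTER_CUBIC)
cv2.imwrite('pics/c4.png',a)"
```

```text
t 17.4 tcp [ 0.5672 -0.1995  0.3586] [-1.7995e+02  1.5000e-01  1.6901e+02] F [-0.64  0.96  1.3 ] op 0.0008 0.0
[155.0, 177.5, -2.0] [-0.1, 0.1, 0.0] dist 236.0
[155.7, 177.8, 277.0] [-0.1, 0.1, 0.0] dist 364.0
```

View pics/c4.png

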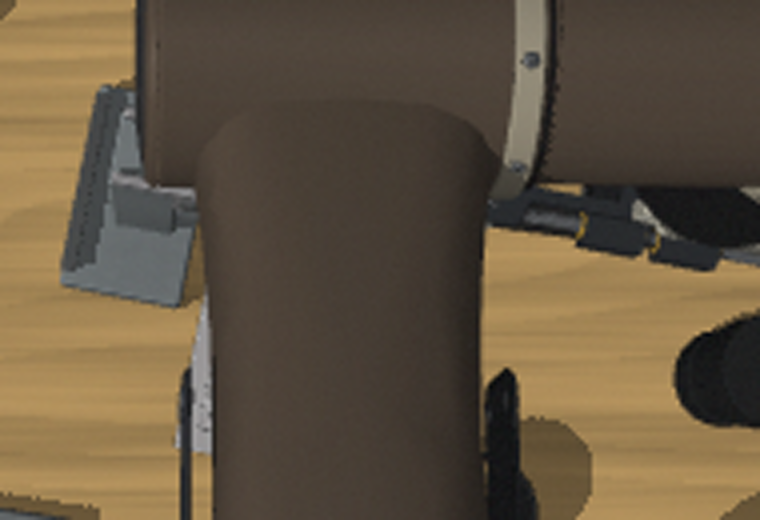

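The arm hides the bracket in this view. The lever followed up and let go normally, so I'll return to the upright leg, fingers open.

Emit:
apply_moves:
  deltas:
    - {"fingers": 0, "delta_pos": [20, 23, -5], "angular": [0, 0, 0]}
    - {"fingers": 60, "delta_pos": [50, 58, -5], "angular": [0, 0, 0]}
    - {"fingers": 75, "delta_pos": [80, 92, -3], "angular": [0, 0, 0]}
    - {"fingers": 75, "delta_pos": [110, 127, -2], "angular": [0, 0, 0]}
    - {"fingers": 75, "delta_pos": [140, 160, 0], "angular": [0, 0, 0]}
    - {"fingers": 75, "delta_pos": [154, 176, 20], "angular": [0, 0, 0]}
    - {"fingers": 75, "delta_pos": [155, 178, 60], "angular": [0, 0, 0]}
    - {"fingers": 75, "delta_pos": [155, 178, 105], "angular": [0, 0, 0]}
    - {"fingers": 75, "delta_pos": [155, 178, 135], "angular": [0, 0, 0]}
    - {"fingers": 75, "delta_pos": [155, 178, 150], "angular": [0, 0, 0]}

```text
clock: 18.45
tool_pos: [0.4461, 0.0048, 0.2026]
orientation: [-179.8, -0.3, 169.0]
force: [-0.6, 0.6, 0.3]
opening: 0.0666
gripper_force: 0.0
```

Emit:
apply_moves:
  deltas:
    - {"fingers": 75, "delta_pos": [0, 0, 0], "angular": [0, 0, 0]}
    - {"fingers": 75, "delta_pos": [0, 0, 0], "angular": [0, 0, 0]}

```text
clock: 18.65
tool_pos: [0.4485, 0.0053, 0.2063]
orientation: [-179.9, -0.0, 169.0]
force: [0.7, -0.3, 1.0]
opening: 0.0746
gripper_force: 0.0
```

```bash
python3 -c "
from h import *
import cv2
plan((*press(-.155,0),.081,169))
cv2.imwrite('pics/w2.png',ctrl.snapshot('wrist')[:,:,::-1])"
```

```text
t 18.65 tcp [0.4485 0.0053 0.2063] [-1.7995e+02 -3.0000e-02  1.6903e+02] F [ 0.74 -0.31  0.97] op 0.0746 0.0
[-0.6, -0.8, 125.3] [-0.1, -0.0, 0.0] dist 125.0
```

View pics/w2.png

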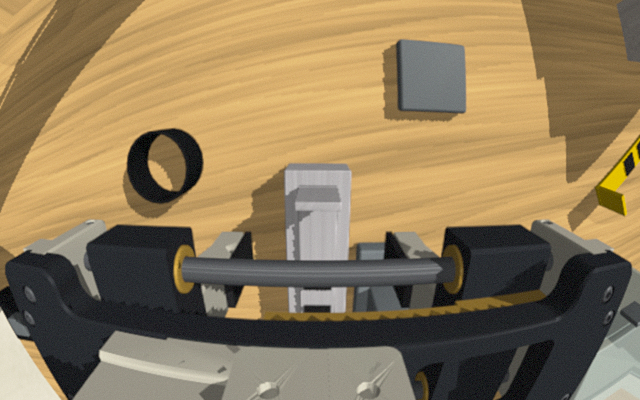

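The wrist view shows the upright leg at (318,200), centred between the fingers and square on the bed. I'll go down and regrip it.

Emit:
apply_moves:
  deltas:
    - {"fingers": 75, "delta_pos": [0, -1, 20], "angular": [0, 0, 0]}
    - {"fingers": 75, "delta_pos": [0, -1, 55], "angular": [0, 0, 0]}
    - {"fingers": 75, "delta_pos": [0, -1, 90], "angular": [0, 0, 0]}
    - {"fingers": 70, "delta_pos": [0, -1, 112], "angular": [0, 0, 0]}
    - {"fingers": 60, "delta_pos": [0, -1, 121], "angular": [0, 0, 0]}
    - {"fingers": 50, "delta_pos": [0, -1, 125], "angular": [0, 0, 0]}
    - {"fingers": 20, "delta_pos": [0, -1, 125], "angular": [0, 0, 0]}
    - {"fingers": 20, "delta_pos": [0, -1, 125], "angular": [0, 0, 0]}
    - {"fingers": 20, "delta_pos": [0, -1, 125], "angular": [0, 0, 0]}
    - {"fingers": 20, "delta_pos": [0, -1, 125], "angular": [0, 0, 0]}

```text
clock: 19.7
tool_pos: [0.4493, 0.005, 0.0824]
orientation: [179.9, 0.1, 169.1]
force: [-1.8, 1.0, 7.3]
opening: 0.0396
gripper_force: 30.0
```

Emit:
apply_moves:
  deltas:
    - {"fingers": 20, "delta_pos": [0, 0, 0], "angular": [0, 0, 0]}
    - {"fingers": 20, "delta_pos": [0, 0, 0], "angular": [0, 0, 0]}
    - {"fingers": 20, "delta_pos": [0, 0, 0], "angular": [0, 0, 0]}

```text
clock: 20.0
tool_pos: [0.4493, 0.005, 0.0824]
orientation: [179.9, 0.1, 169.1]
force: [-2.4, 0.1, 6.4]
opening: 0.0399
gripper_force: 30.0
```

```bash
python3 -c "
from h import *
plan((*press(-.1,0),.081,169))"
```

```text
t 20.0 tcp [0.4493 0.005  0.0824] [1.7994e+02 1.1000e-01 1.6906e+02] F [-2.45  0.1   6.45] op 0.0399 30.0
[-54.7, -0.8, 1.5] [0.1, 0.1, 0.1] dist 55.0
```

Emit:
apply_moves:
  deltas:
    - {"fingers": 20, "delta_pos": [-3, 0, -1], "angular": [0, 0, 0]}
    - {"fingers": 20, "delta_pos": [-12, 0, -1], "angular": [0, 0, 0]}
    - {"fingers": 20, "delta_pos": [-22, 0, -1], "angular": [0, 0, 0]}
    - {"fingers": 20, "delta_pos": [-32, 0, -1], "angular": [0, 0, 0]}
    - {"fingers": 20, "delta_pos": [-42, -1, -1], "angular": [0, 0, 0]}
    - {"fingers": 20, "delta_pos": [-50, -1, -1], "angular": [0, 0, 0]}
    - {"fingers": 20, "delta_pos": [-55, -1, -1], "angular": [0, 0, 0]}
    - {"fingers": 20, "delta_pos": [-55, -1, -1], "angular": [0, 0, 0]}
    - {"fingers": 20, "delta_pos": [-55, -1, -1], "angular": [0, 0, 0]}

```text
clock: 20.9
tool_pos: [0.5036, -0.0072, 0.0824]
orientation: [-180.0, 0.1, 169.0]
force: [0.9, -2.5, 3.1]
opening: 0.0398
gripper_force: 30.0
```

```bash
python3 -c "
from h import *
plan((*press(-.1,0),.081,169))"
```

```text
t 20.9 tcp [ 0.5036 -0.0072  0.0824] [-1.7999e+02  6.0000e-02  1.6903e+02] F [ 0.92 -2.54  3.08] op 0.0398 30.0
[1.0, 0.8, 1.4] [-0.0, 0.1, 0.0] dist 2.0
```

Within 1 mm. I'll release, rise, and take a scene look on the way.

Emit:
apply_moves:
  deltas:
    - {"fingers": 40, "delta_pos": [0, 0, 0], "angular": [0, 0, 0]}
    - {"fingers": 60, "delta_pos": [0, 0, 0], "angular": [0, 0, 0]}
    - {"fingers": 60, "delta_pos": [0, 0, 0], "angular": [0, 0, 0]}
    - {"fingers": 60, "delta_pos": [0, 0, 0], "angular": [0, 0, 0]}
    - {"fingers": 60, "delta_pos": [0, 0, -20], "angular": [0, 0, 0]}
    - {"fingers": 60, "delta_pos": [0, 0, -65], "angular": [0, 0, 0]}
    - {"fingers": 60, "delta_pos": [0, 0, -110], "angular": [0, 0, 0]}
    - {"fingers": 0, "delta_pos": [0, 0, -155], "angular": [0, 0, 0]}
    - {"fingers": 0, "delta_pos": [0, 0, -200], "angular": [0, 0, 0]}
    - {"fingers": 0, "delta_pos": [0, 0, -245], "angular": [0, 0, 0]}

```text
clock: 21.9
tool_pos: [0.5016, -0.0068, 0.3292]
orientation: [180.0, 0.0, 169.1]
force: [1.7, 0.5, -0.2]
opening: 0.0414
gripper_force: 0.0
```

```bash
python3 -c "
from h import *
import cv2
plan((*press(0,-.18),.36,169),lev(0,.014))
b=cv2.resize(ctrl.snapshot('scene')[170:290,220:380,::-1],None,fx=4,fy=4,interpolation=cv2.INTER_CUBIC)
cv2.imwrite('pics/s3.png',b)"
```

```text
t 21.9 tcp [ 0.5016 -0.0068  0.3292] [179.98   0.   169.05] F [ 1.71  0.54 -0.22] op 0.0414 0.0
[-101.0, -179.3, -30.9] [0.0, 0.0, 0.1] dist 208.0
[-101.0, -176.5, 8.4] [0.0, 0.0, 0.1] dist 203.0
```

View pics/s3.png

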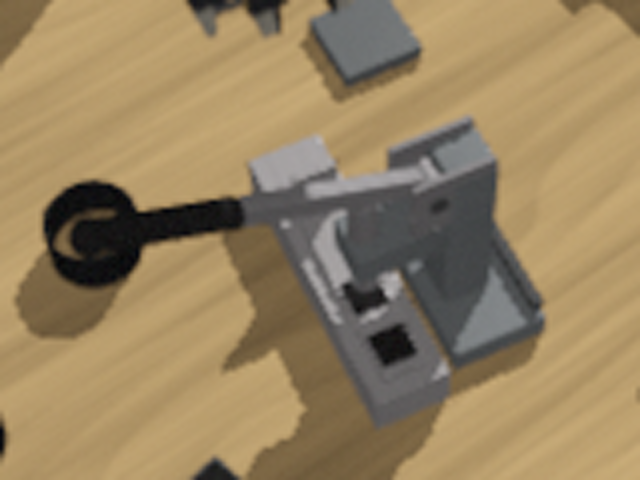

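The scene crop shows the end pad past the head at (392,345), the near pad under the head, and the bracket lying flat on the bed with the lever up.

Emit:
apply_moves:
  deltas:
    - {"fingers": 0, "delta_pos": [-15, -20, -25], "angular": [0, 0, 0]}
    - {"fingers": 0, "delta_pos": [-38, -60, -31], "angular": [0, 0, 0]}
    - {"fingers": 0, "delta_pos": [-60, -105, -31], "angular": [0, 0, 0]}
    - {"fingers": 0, "delta_pos": [-82, -145, -31], "angular": [0, 0, 0]}
    - {"fingers": 0, "delta_pos": [-98, -170, -28], "angular": [0, 0, 0]}
    - {"fingers": 0, "delta_pos": [-101, -177, -15], "angular": [0, 0, 0]}
    - {"fingers": 0, "delta_pos": [-101, -178, 0], "angular": [0, 0, 0]}
    - {"fingers": 0, "delta_pos": [-101, -178, 7], "angular": [0, 0, 0]}
    - {"fingers": 0, "delta_pos": [-101, -178, 7], "angular": [0, 0, 0]}
    - {"fingers": 0, "delta_pos": [-101, -178, 7], "angular": [0, 0, 0]}

```text
clock: 22.95
tool_pos: [0.5676, -0.2002, 0.3207]
orientation: [-180.0, 0.0, 169.1]
force: [0.5, 0.0, -0.0]
opening: 0.0002
gripper_force: 0.0
```

```bash
python3 -c "
from h import *
print(pt('scene',317.6,255.8,.061).round(4),press(.055,0))
look(3)
plan(lev(0),lev(.1),lev(.2),lev(.3),lev(.35))"
```

```text
[ 0.6576 -0.0401  0.061 ] [ 0.6549895  -0.03579449]
arm,theta,Fz,Fy,Feff [ 2.33111e+02 -5.00000e-02  1.48000e-01  3.19000e-01  2.92000e-01] sd 0.54 t 23.1
t 23.1 tcp [ 0.5678 -0.2003  0.3212] [1.7999e+02 9.0000e-02 1.6908e+02] F [-0.24  0.06  0.07] op 0.0003 0.0
[0.8, 1.0, 14.5] [0.0, 0.1, 0.1] dist 15.0
[0.9, -7.1, 38.6] [0.0, 0.1, 0.1] dist 39.0
[0.9, -12.8, 63.2] [0.0, 0.1, 0.1] dist 64.0
[1.0, -16.0, 88.2] [0.0, 0.1, 0.1] dist 90.0
[1.0, -16.7, 100.7] [0.0, 0.1, 0.1] dist 102.0
```

Emit:
apply_moves:
  deltas:
    - {"fingers": 0, "delta_pos": [1, 1, 7], "angular": [0, 0, 0]}
    - {"fingers": 0, "delta_pos": [1, 1, 13], "angular": [0, 0, 0]}
    - {"fingers": 0, "delta_pos": [1, 0, 19], "angular": [0, 0, 0]}
    - {"fingers": 0, "delta_pos": [1, -4, 28], "angular": [0, 0, 0]}
    - {"fingers": 0, "delta_pos": [1, -7, 38], "angular": [0, 0, 0]}
    - {"fingers": 0, "delta_pos": [1, -10, 48], "angular": [0, 0, 0]}
    - {"fingers": 0, "delta_pos": [1, -12, 58], "angular": [0, 0, 0]}
    - {"fingers": 0, "delta_pos": [1, -14, 68], "angular": [0, 0, 0]}
    - {"fingers": 0, "delta_pos": [1, -15, 78], "angular": [0, 0, 0]}
    - {"fingers": 0, "delta_pos": [1, -16, 86], "angular": [0, 0, 0]}

```text
clock: 24.1
tool_pos: [0.5636, -0.2175, 0.2346]
orientation: [-179.9, 0.1, 169.0]
force: [-1.1, -3.1, 6.3]
opening: 0.0004
gripper_force: 3.0
```

```bash
python3 -c "
from h import *
look(3)
plan(lev(.35),lev(.4),lev(.44),lev(.48),lev(.49))"
```

```text
arm,theta,Fz,Fy,Feff [250.566   0.297   4.764  -3.011   4.367] sd 0.75 t 24.25
t 24.25 tcp [ 0.5634 -0.2171  0.2346] [-1.7993e+02  2.0000e-02  1.6903e+02] F [ 0.04 -2.72  6.06] op 0.0003 2.8
[-0.3, 0.6, 14.0] [-0.1, 0.0, 0.0] dist 14.0
[-0.3, 0.5, 26.5] [-0.1, 0.0, 0.0] dist 27.0
[-0.3, 1.0, 36.5] [-0.1, 0.0, 0.0] dist 37.0
[-0.3, 1.8, 46.4] [-0.1, 0.0, 0.0] dist 46.0
[-0.3, 2.0, 48.9] [-0.1, 0.0, 0.0] dist 49.0
```

Emit:
apply_moves:
  deltas:
    - {"fingers": 0, "delta_pos": [0, 0, 7], "angular": [0, 0, 0]}
    - {"fingers": 0, "delta_pos": [0, 1, 14], "angular": [0, 0, 0]}
    - {"fingers": 0, "delta_pos": [0, 1, 21], "angular": [0, 0, 0]}
    - {"fingers": 0, "delta_pos": [0, 1, 28], "angular": [0, 0, 0]}
    - {"fingers": 0, "delta_pos": [0, 1, 34], "angular": [0, 0, 0]}
    - {"fingers": 0, "delta_pos": [0, 1, 40], "angular": [0, 0, 0]}
    - {"fingers": 0, "delta_pos": [0, 1, 42], "angular": [0, 0, 0]}
    - {"fingers": 0, "delta_pos": [0, 1, 42], "angular": [0, 0, 0]}

```text
clock: 25.05
tool_pos: [0.564, -0.2167, 0.1942]
orientation: [-179.9, 0.1, 169.1]
force: [-4.6, -4.4, 13.0]
opening: 0.0005
gripper_force: 6.7
```

```bash
python3 -c "
from h import *
look(4)
plan(lev(.48),lev(.49),lev(.5))"
```

```text
arm,theta,Fz,Fy,Feff [249.946   0.454  12.562  -5.675  12.685] sd 0.27 t 25.25
t 25.25 tcp [ 0.564  -0.2167  0.1946] [-1.7988e+02  1.3000e-01  1.6906e+02] F [-3.56 -4.82 13.07] op 0.0005 6.6
[0.2, 1.2, 6.5] [-0.1, 0.1, 0.1] dist 7.0
[0.2, 1.5, 8.9] [-0.1, 0.1, 0.1] dist 9.0
[0.2, 1.8, 11.4] [-0.1, 0.1, 0.1] dist 12.0
```

Emit:
apply_moves:
  deltas:
    - {"fingers": 0, "delta_pos": [0, 0, 4], "angular": [0, 0, 0]}
    - {"fingers": 0, "delta_pos": [0, 1, 8], "angular": [0, 0, 0]}
    - {"fingers": 0, "delta_pos": [0, 1, 10], "angular": [0, 0, 0]}
    - {"fingers": 0, "delta_pos": [0, 1, 10], "angular": [0, 0, 0]}
    - {"fingers": 0, "delta_pos": [0, 1, 10], "angular": [0, 0, 0]}
    - {"fingers": 0, "delta_pos": [0, 1, 10], "angular": [0, 0, 0]}
    - {"fingers": 0, "delta_pos": [0, 1, 10], "angular": [0, 0, 0]}
    - {"fingers": 0, "delta_pos": [0, 1, 10], "angular": [0, 0, 0]}
    - {"fingers": 0, "delta_pos": [0, 1, 10], "angular": [0, 0, 0]}
    - {"fingers": 0, "delta_pos": [0, 1, 10], "angular": [0, 0, 0]}

```text
clock: 26.25
tool_pos: [0.5641, -0.2162, 0.1849]
orientation: [-179.8, 0.1, 169.1]
force: [-5.0, -6.4, 13.6]
opening: 0.001
gripper_force: 7.5
```

```bash
python3 -c "
from h import *
look(10)
plan(lev(.4),lev(.2),lev(.1),lev(0),lev(0,.01))"
```

```text
arm,theta,Fz,Fy,Feff [249.423   0.492  13.605  -7.177  14.006] sd 0.27 t 26.75
t 26.75 tcp [ 0.5641 -0.2162  0.1849] [-1.7984e+02  1.4000e-01  1.6906e+02] F [-4.32 -6.   14.23] op 0.0006 7.5
[0.2, -0.6, -23.1] [-0.2, 0.1, 0.1] dist 23.0
[0.0, 3.3, -73.1] [-0.2, 0.1, 0.1] dist 73.0
[-0.0, 8.9, -97.8] [-0.2, 0.1, 0.1] dist 98.0
[-0.1, 16.9, -121.9] [-0.2, 0.1, 0.1] dist 123.0
[-0.1, 16.9, -131.9] [-0.2, 0.1, 0.1] dist 133.0
```

The second pad was held for over a second at about 36 N, the same as the first. I'll ease the lever up.

Emit:
apply_moves:
  deltas:
    - {"fingers": 0, "delta_pos": [0, 0, -8], "angular": [0, 0, 0]}
    - {"fingers": 0, "delta_pos": [0, -1, -19], "angular": [0, 0, 0]}
    - {"fingers": 0, "delta_pos": [0, -1, -30], "angular": [0, 0, 0]}
    - {"fingers": 0, "delta_pos": [0, 0, -41], "angular": [0, 0, 0]}
    - {"fingers": 0, "delta_pos": [0, 1, -52], "angular": [0, 0, 0]}
    - {"fingers": 0, "delta_pos": [0, 2, -63], "angular": [0, 0, 0]}
    - {"fingers": 0, "delta_pos": [0, 3, -74], "angular": [0, 0, 0]}
    - {"fingers": 0, "delta_pos": [0, 5, -85], "angular": [0, 0, 0]}
    - {"fingers": 0, "delta_pos": [0, 8, -95], "angular": [0, 0, 0]}
    - {"fingers": 0, "delta_pos": [0, 10, -104], "angular": [0, 0, 0]}

```text
clock: 27.75
tool_pos: [0.5661, -0.2037, 0.287]
orientation: [180.0, 0.0, 169.1]
force: [2.7, 3.9, 3.6]
opening: 0.0005
gripper_force: 2.1
```

Emit:
apply_moves:
  deltas:
    - {"fingers": 0, "delta_pos": [0, 2, -7], "angular": [0, 0, 0]}
    - {"fingers": 0, "delta_pos": [0, 4, -13], "angular": [0, 0, 0]}
    - {"fingers": 0, "delta_pos": [0, 6, -18], "angular": [0, 0, 0]}
    - {"fingers": 0, "delta_pos": [0, 6, -23], "angular": [0, 0, 0]}
    - {"fingers": 0, "delta_pos": [0, 6, -28], "angular": [0, 0, 0]}
    - {"fingers": 0, "delta_pos": [0, 6, -38], "angular": [0, 0, 0]}
    - {"fingers": 0, "delta_pos": [0, 6, -60], "angular": [0, 0, 0]}
    - {"fingers": 0, "delta_pos": [30, 6, -90], "angular": [0, 0, 0]}
    - {"fingers": 0, "delta_pos": [70, 6, -100], "angular": [0, 0, 0]}
    - {"fingers": 0, "delta_pos": [100, 6, -100], "angular": [0, 0, 0]}

```text
clock: 28.75
tool_pos: [0.4673, -0.1803, 0.3883]
orientation: [-180.0, 0.1, 169.0]
force: [0.0, 0.2, 0.8]
opening: 0.0004
gripper_force: 0.0
```

Emit:
apply_moves:
  deltas:
    - {"fingers": 0, "delta_pos": [0, -40, 0], "angular": [0, 0, 0]}
    - {"fingers": 0, "delta_pos": [0, -80, 0], "angular": [0, 0, 0]}
    - {"fingers": 0, "delta_pos": [0, -120, 0], "angular": [0, 0, 0]}
    - {"fingers": 0, "delta_pos": [0, -150, 0], "angular": [0, 0, 0]}
    - {"fingers": 0, "delta_pos": [0, -150, 0], "angular": [0, 0, 0]}
    - {"fingers": 0, "delta_pos": [0, -150, 0], "angular": [0, 0, 0]}

```text
clock: 29.35
tool_pos: [0.4394, -0.3278, 0.386]
orientation: [-180.0, -0.1, 168.9]
force: [-0.8, 0.7, -0.9]
opening: 0.0004
gripper_force: 0.0
```

```bash
python3 -c "
from h import *
import cv2
plan()
a=cv2.resize(ctrl.snapshot('top')[130:260,270:460,::-1],None,fx=4,fy=4,interpolation=cv2.INTER_CUBIC)
cv2.imwrite('pics/fin.png',a)"
```

```text
t 29.35 tcp [ 0.4394 -0.3278  0.386 ] [-1.7999e+02 -9.0000e-02  1.6890e+02] F [-0.77  0.68 -0.86] op 0.0004 0.0
```

View pics/fin.png

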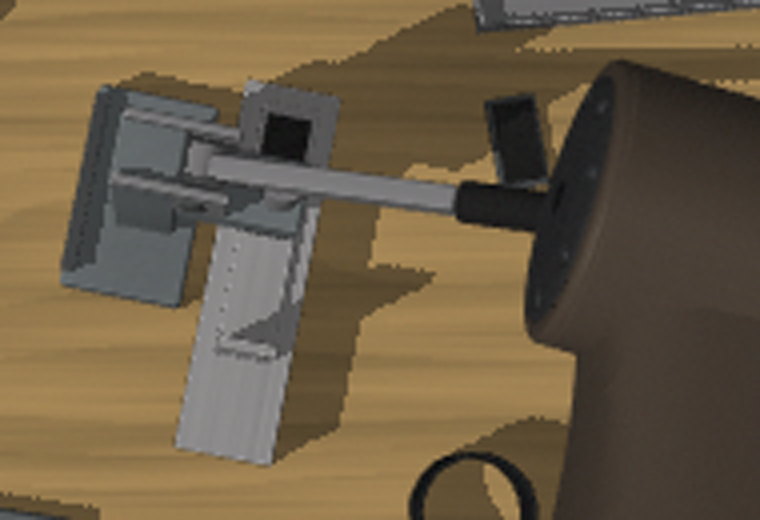

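The final top view shows the bracket lying square on the bed, its upright leg at (248,345) and its end pad past the ram at (287,138). The lever is up and the robot is clear, so I'm handing in.

```bash
python3 -c "
from plant import ctrl
print(ctrl.close_job())"
```

```text
the job is handed in; nothing more can be done
None
```

Both pads were pressed in order at an estimated 36 N for over a second each, the lever was eased back up each time, and the bracket lies on the bed with the second pad under the raised ram; the job was handed in at about 29 s.

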